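Refit a T-handle on a recessed valve spindle and shut the valve

ROBOT

A 6-joint arm with a two-finger parallel gripper is mounted at the origin on a cart in front of the work surface, level with it; the furniture and walls round the work are solid. World frame = base frame: x ahead of the robot, y to its left, z up, the work surface at z = 0. Lengths are in m, angles in degrees, forces in N, time in s.
With the tool pointing down it reaches from about 0.3 to 0.75 m from the base axis. Payload 8.5 kg.
Tool frame: the origin (TCP) lies on the centre line of the jaws, within the pads' length; the fingertips stand 25 mm ahead of it and the grasp point (between the pads) lies 6 mm ahead of it; z points along the fingers, y is the line along which they close (so a half turn about z gives the same grasp; the last joint's range is limited). The gripper opens to 85 mm and grips with 20 to 120 N. Pads are 22 mm wide; open, the fingers measure 114 mm over their backs; the gripper's body (76 mm by 85 mm) begins 54 mm behind the grasp point. The pads swing forward as they close: fully open they stand 13 mm farther back than shut.
Start: joints at [56.476, 21.807, 74.336, -0, 83.858, -12.336], TCP at [0.199, 0.513, 0.256] pointing down, gripper open.
Joint ranges: [-178.18, 178.18], [-50.72, 133.34], [12.68, 142.11], [-81.47, 261.47], [9.98, 163.14], [-165.26, 165.26]. Speed limits (degrees/s): [136.94, 136.94, 180, 180, 180, 180].

INTERFACE

Orientations are given as a 3x3 rotation matrix whose columns are the frame's x, y, z axes.
In Python, from rig import telemetry, optics, env gives the robot as it stands.
- The arm moves only by the tool send_rows, never from a script. Its argument "deltas" is a list that holds one entry, the list of rows, each a list of 7 numbers: the shift along the tool's x, y, z in m, then the turn, a rotation vector about the tool's x, y, z in rad, then the opening, from -1 (shut) to 1 (fully open), so that 0 is half open. In form: [[[x, y, z, ax, ay, az, grip], ...]]. A call has 1 to 12 rows; each row shifts and turns the commanded pose from where the row before left it, along the tool's axes as they then stand; what a row does not reach is not made up. A row lasts 1/8 s, in which the tool goes at most 62.5 mm and 10.7 degrees, less where a joint would pass 70% of its speed; a pose out of reach is approached as far as the arm can. A call is refused whole if a number of a shift passes 0.0625 or a number of a turn 0.188, either way. A call with a gripper value outside its range is refused whole. The fingers move at their own pace and stop on an object; "squeeze" is the grip in N (left out, the last holds). Time passes only in rows, so rows that do not move let the fingers close. It gives the time, the measured TCP pose, the force, the opening and the grip force at its end, in the units of the state.
- telemetry.observe(): the state, without advancing time (a new reading comes with each control period).
- optics.get_image(name): name is "scene" or "top" or "wrist"; returns a dict with "image" (384x512x3 uint8, red, green, blue), "range_z" (384x512 float32, m along the optical axis (not along the pixel's ray), 0 where there is no reading), "K" (3x3 intrinsics, pixels), "k1" (the pictures are not rectified: a ray, as slopes to the right and down, at radius r is drawn at 1 + k1 r^2 times it, then the intrinsics apply), "rvec" (rotation vector, rad) and "tvec" (3), from world to camera coordinates, as OpenCV has them; the wrist camera has in their place "hand_eye" (4x4, takes a point from camera to tool coordinates, whose origin is the TCP and whose axes are the flange's). Camera axes: x right, y down, z forward; pixel columns grow to the right and rows downward; lengths in m; the calibration is good to about 2 mm. A picture is of the moment at which its call begins: read the wrist's pose just before it.
- env.close_job(): hands the job in; it is judged then, once.
The state is a dict: "time_s": time; "q": joint angles; "qvel": joint speeds; "joint_efforts": joint torques, N m; "position": TCP position; "tool_rot": TCP orientation; "ft_force": force on the tool from outside, world axes, zero at the start; "wrist_torque": the same for the moment, N m; "grip_width": finger opening in m; "gripper_force": force on a finger pad.
Only numpy, scipy, OpenCV 4.12 (cv2) and the standard library are available. Lean on these libraries where they do the work, as an engineer would, in place of code of your own. Each camera call takes 0.05 s, during which the arm holds its last target. There are 200 camera calls.

TASK

The T-handle has come off the shut-off valve. Set it back on the valve, feel for the spindle inside the well by turning the handle under light pressure until its socket drops fully home over the spindle's flats, then turn it gently clockwise (seen from above) until the crossbar stands square across the pipe, and leave it there. Do not force anything, and leave the other things where they stand.

Things in the scene. Friction and masses are not known exactly. Their poses are not given: they have to be found in the camera images.
- valve: Brass shut-off valve on a dark steel plate 85 x 130 x 8 mm. Origin: centre of the plate's underside, on the spindle axis; z up. The pipe with two hose barbs lies along its y axis, 162 mm end to end, axis 26 mm up. On top is a round well, outside 49 mm across. Crossbar along the valve's x (square to the pipe) = shut. It shuts clockwise, seen from above; the other way it stops 137 degrees off.
- well_rim (a point): Centre of the well's mouth, on the axis, 67 mm above the worktop. The bore is 36 mm across and 22 mm deep; a 45 degree chamfer widens it to 43 mm at the mouth. Axes as the valve's.
- well (a point): Centre of the well's flat floor, 45 mm above the worktop, on the axis; the centre of the handle's underside lies here when fully home. Axes as the valve's.
- tang_top (a point): Point on the axis at the top of the spindle's flat steel tang in the well (20 x 8 mm, 12 mm tall, long sides tapering to 4.4 mm over the top 3 mm). Axes are the valve's, NOT the tang's: its long side starts 23 to 80 degrees counter-clockwise (from above) from the valve's x, unmeasured. Turns stiffly, 0.09 N m, stays where left; no stop until 17 degrees past shut, so stop by position.
- valve_handle: Loose T-handle, 0.11 to 0.21 kg, standing on its hub. Origin: centre of the hub's underside; z up, x along the crossbar. Steel hub 34 mm across (1 mm clearance all round in the well), 28 mm tall; above it a 13.6 mm neck, then the bright aluminium crossbar, top 58 mm above the underside.
- socket (a point): Centre of the socket's mouth in the hub's underside, same point and axes as the handle. Double-D socket 14 mm deep: 28 mm bore with two flats 9.8 mm apart, parallel to the crossbar; it fits the tang with the crossbar along the tang, either way round, with about 5 degrees of play each way. Not lined up, it rests on the tang's top, 12 mm above home.
- crossbar (a point): Centre of the crossbar, 84 mm long (x), 14 mm wide (y), 16 mm tall, 50 mm above the handle's underside; the place to grip, across the 14 mm width. Axes as the handle's.
- petri_dish: bystander: glass dish 58 mm across, 14 mm tall, origin under its centre
- beaker_50: bystander: small glass beaker 47 mm across, 56 mm tall, origin under its centre
- vial: bystander: capped vial 25 mm across, 58 mm tall, origin under its centre
- stopper: bystander: dark rubber stopper 32 mm across, 30 mm tall, origin under its centre
- weighing_bottle: bystander: glass weighing bottle 32 mm across, 56 mm tall, origin under its centre
- flask: bystander: conical flask 78 mm across, 150 mm tall, origin under its centre
- amber_jar: bystander: amber jar 43 mm across, 111 mm tall, origin under its centre
Mind the look-alikes: they are no part of the job. Leave any purple look-alike of the valve alone.

How it is judged (in metres and radians):
On the way, in this order (a step that is already met when the one before it is completed fails the run):
1. the handle is fully home on the spindle, before it is turned shut (z of valve_handle in the frame of well below 0.003 m and horizontal distance between valve_handle and well below 0.004 m and angle between valve_handle's own z axis and vertical below 0.1 rad), for 0.2 s.
2. the handle, still home, has been turned square across the pipe (z of valve_handle in the frame of well below 0.003 m and horizontal distance between valve_handle and well below 0.004 m and angle between the x axis of valve_handle and the x axis of valve, either way round below 0.14 rad), for 0.2 s.
At the end, for the whole second after the job is handed in: The handle is fully home on the spindle (underside within 3 mm of the well's floor, within 4 mm of its axis, upright within 6 degrees), its crossbar square across the pipe within 8 degrees, released and at rest (all of step 2 and angle between valve_handle's own z axis and vertical below 0.1 rad and linear speed of valve_handle below 0.01 m/s); the robot touches nothing.
It fails at once if the handle is forced against the valve (more than 45 N) (contact force between valve_handle and valve above 45 N).
It fails at once if a bystander is pushed more than 25 mm from its place or tipped over (distance of any of petri_dish, beaker_50, vial, stopper, weighing_bottle, flask, amber_jar from where it was at the start of the episode above 0.025 m or angle between any of beaker_50, vial, stopper, weighing_bottle, flask, amber_jar's own z axis and vertical above 0.5 rad).
It also fails if it takes over 72 s, if anything falls off the work surface, if the arm or the gripper's body presses on something with over 40 N, if the wrist force passes 120 N, or if a joint passes its speed limit or range.

## Working session

There is one attempt and no reset: what is moved stays moved. The work goes in short steps, Python scripts to look and compute and a tool call to move; the robot and the scene stay as the last step left them, time stands still between calls to the robot, and variables do not carry over. Pictures are saved under pics/ and viewed, at most 10 in all, crops included, and the job is handed in when it is done.

Besides the shell and the picture viewer there is one more tool, called after "Emit:" as name(argument=value, ...) on one line, values as JSON. send_rows: Moves the arm, as the interface text tells. Its arguments: {"type":"object","properties":{"deltas":{"type":"array"},"squeeze":{"type":"number"}},"required":["deltas"]}

```bash
ls; mkdir -p pics; cat > h.py <<'E'
import numpy as np, cv2
from rig import telemetry, optics, env
def grab(n):
    s=telemetry.observe(); d=optics.get_image(n); d['s']=s
    if n=='wrist':
        T=np.eye(4);T[:3,:3]=np.array(s['tool_rot']);T[:3,3]=s['position'];d['T']=T@np.array(d['hand_eye'])
    else:
        R=cv2.Rodrigues(np.array(d['rvec'],float))[0];T=np.eye(4);T[:3,:3]=R.T;T[:3,3]=-R.T@np.array(d['tvec'],float).ravel();d['T']=T
    return d
def rays(d,uv):
    uv=np.array(uv,float).reshape(-1,1,2);k=np.array([d['k1'],0,0,0,0],float)
    p=cv2.undistortPoints(uv,np.array(d['K'],float),k)[:,0]
    return np.c_[p,np.ones(len(p))]
def onplane(d,uv,z):
    r=rays(d,uv)@d['T'][:3,:3].T;o=d['T'][:3,3]
    return o+r*((z-o[2])/r[:,2])[:,None]
def cloud(d):
    h,w=d['range_z'].shape;u,v=np.meshgrid(np.arange(w),np.arange(h))
    r=rays(d,np.c_[u.ravel(),v.ravel()])*d['range_z'].reshape(-1,1)
    return (r@d['T'][:3,:3].T+d['T'][:3,3]).reshape(h,w,3)
def save(d,n,box=None,k=1):
    im=d['image'][...,::-1]
    if box: im=im[box[1]:box[3],box[0]:box[2]]
    cv2.imwrite('pics/'+n,cv2.resize(im,None,fx=k,fy=k,interpolation=cv2.INTER_CUBIC))
E
python3 - <<'E'
from h import *
a=grab('top');b=grab('scene')
save(a,'top.png',None,1.5);save(b,'scene.png',None,1.5)
for d in(a,b):print(d['T'].round(3),np.array(d['K']).round(1),d['k1'])
s=a['s'];print(s)
E
```

```text
pics
[[-0.184 -0.775  0.605 -0.486]
 [-0.983  0.151 -0.106  0.354]
 [-0.009 -0.614 -0.789  1.413]
 [ 0.     0.     0.     1.   ]] [[424.4   0.  247.4]
 [  0.  424.4 193.7]
 [  0.    0.    1. ]] -0.112991645984996
[[ 0.541 -0.421  0.728 -0.639]
 [-0.841 -0.26   0.474 -0.612]
 [-0.01  -0.869 -0.495  0.878]
 [ 0.     0.     0.     1.   ]] [[477.1   0.  253.3]
 [  0.  477.1 193.3]
 [  0.    0.    1. ]] 0.016640865205958328
{'time_s': 0.0, 'q': array([ 5.64754287e+01,  2.18394506e+01,  7.43866350e+01, -2.06879158e-03,
        8.38562113e+01, -1.23353608e+01]), 'qvel': array([-0.0337447 ,  0.04036007,  0.0041966 , -0.05456415,  0.02411026,
        0.01040864]), 'joint_efforts': array([-5.34136561e-04, -4.48466492e+01, -2.31279391e+01, -2.62168305e-04,
        4.82446238e-03, -6.79331288e-05]), 'position': array([0.19865268, 0.51258568, 0.2557151 ]), 'tool_rot': array([[-9.32393186e-01,  3.61444830e-01, -7.63360364e-04],
       [ 3.61445533e-01,  9.32392431e-01, -1.21723904e-03],
       [ 2.71786669e-04, -1.41085858e-03, -9.99998968e-01]]), 'ft_force': array([-0.12172954,  0.09218315, -1.30443502]), 'wrist_torque': array([ 0.00231441, -0.03795202, -0.06117002]), 'gripper_force': 0.0, 'grip_width': 0.08581516504633595}
```

View pics/top.png

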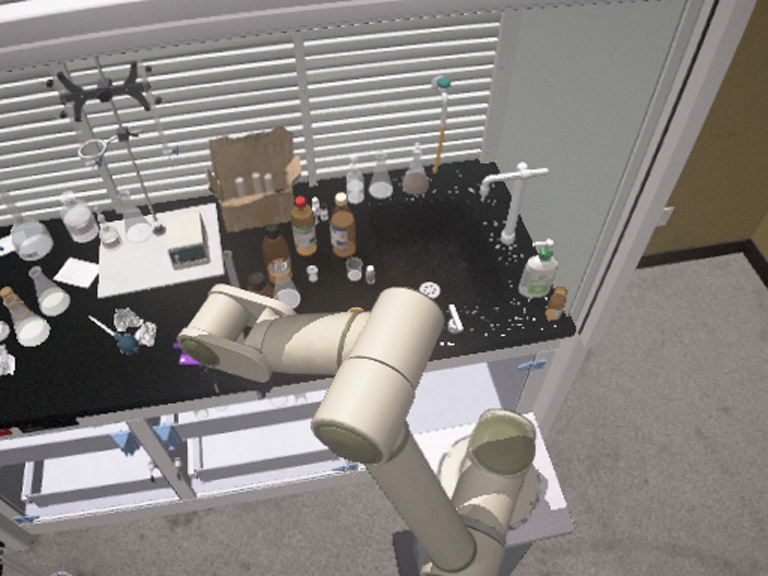

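View pics/scene.png

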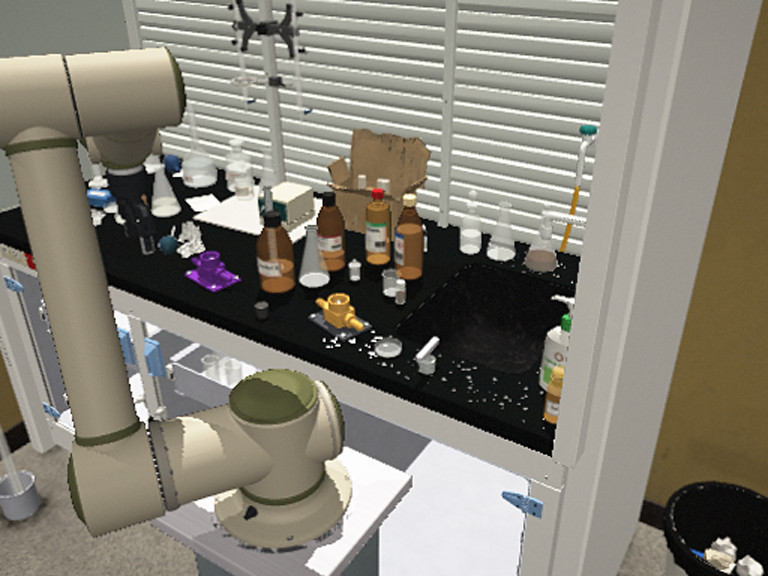

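The scene view (coordinates in the 1.5x picture) shows the brass valve at (340,312) on its dark plate. The loose T-handle stands at (428,352), a bright bar on a grey hub. The purple look-alike is at (212,270). In the top view the handle is at (455,318) and the arm hides the valve.
- **Could be taken for the valve:** brass (340,312) or purple (212,270). I choose brass.
- **Could be taken for the handle:** bright T (428,352), petri dish (388,346) or capped vial (400,290). I choose the T.

```bash
python3 - <<'E'
from h import *
b=grab('scene');a=grab('top')
P=cloud(b);im=b['image'];hsv=cv2.cvtColor(im,cv2.COLOR_RGB2HSV)
save(b,'crop.png',(190,150,320,260),6)
m=cv2.inRange(hsv,(12,130,110),(28,255,255));m[:, :205]=0;m[:,250:]=0;m[:190]=0;m[230:]=0
q=P[m>0];print('brass',len(q),np.median(q,0),q.min(0),q.max(0))
print('well rim centre guess', onplane(b,[[226,197]],.067))
# crossbar points z .04..0.065
for n,d,bx in(('scene',b,(270,220,300,245)),('top',a,(295,198,315,225))):
    P=cloud(d)
    g=np.zeros(P.shape[:2],bool);g[bx[1]:bx[3],bx[0]:bx[2]]=1
    s=g&(P[...,2]>.048)&(P[...,2]<.07)&(d['image'].min(-1)>120);q=P[s];print(n,len(q))
    if len(q)>5:
        r=cv2.minAreaRect((q[:,:2]*1000).astype(np.float32));print(r,q.mean(0),q.max(0))
pp=lambda *x:onplane(b,x,0).round(3)
print('petri,vial,beaker,flask,stopper',pp((259,232),(267,202),(260,197),(210,190),(175,211)))
E
```

```text
brass 441 [0.45806891 0.21391008 0.03698664] [-0.6390026  -0.61151936 -0.00724061] [0.5974766  0.34401857 0.87802812]
well rim centre guess [[0.48393167 0.23068945 0.067     ]]
scene 82
((423.8704528808594, -32.056640625), (81.76018524169922, 15.594655990600586), 0.8375120162963867) [ 0.41973755 -0.03341668  0.05499747] [ 0.46469164 -0.02412097  0.06095742]
top 66
((425.708740234375, -27.681278228759766), (81.34546661376953, 13.709783554077148), 1.623761534690857) [ 0.42336491 -0.02841906  0.05667284] [ 0.46630615 -0.02047469  0.06737697]
petri,vial,beaker,flask,stopper [[0.448 0.076 0.   ]
 [0.625 0.154 0.   ]
 [0.642 0.194 0.   ]
 [0.588 0.382 0.   ]
 [0.403 0.395 0.   ]]
```

View pics/crop.png

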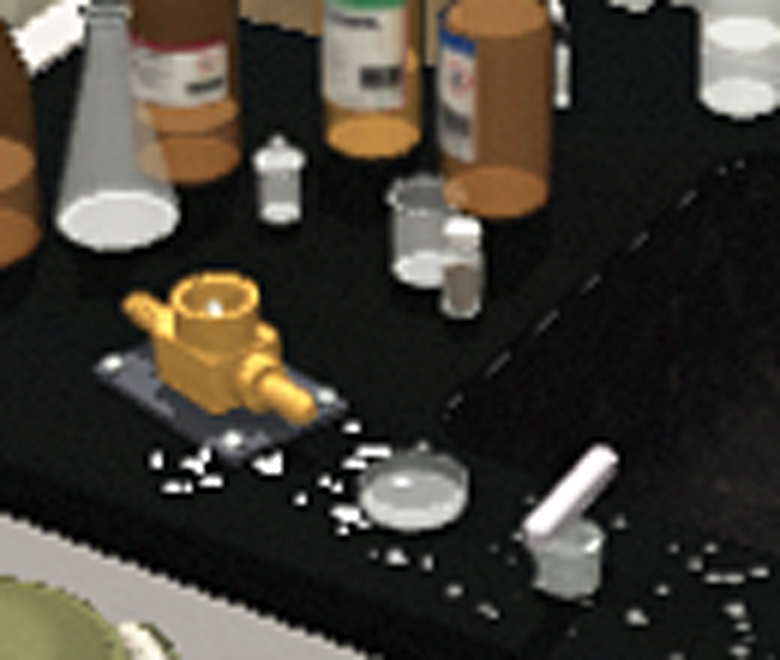

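The crop shows the brass valve, with its open well at crop (215,293). The T-handle is at (570,500), its bar on a grey hub, and the petri dish at (413,490) is low and round. Both choices hold. The handle is at about (0.425,-0.03) with its bar along world x, and the valve is at about (0.48,0.23).

```bash
python3 - <<'E'
from h import *
d=grab('wrist');print(np.array(d['hand_eye']).round(3),d['K'],d['k1'])
s=d['s'];R=np.array(s['tool_rot']);
for t in([.46,.17,.30],):print(R.T@(np.array(t)-s['position']))
E
```

```text
[[ 0.001 -0.961 -0.277  0.07 ]
 [ 1.     0.002 -0.001 -0.   ]
 [ 0.001 -0.277  0.961 -0.117]
 [ 0.     0.     0.     1.   ]] [[335.51201399   0.         257.83153453]
 [  0.         335.51201399 192.77655694]
 [  0.           0.           1.        ]] -0.006498434821721584
[-0.36747457 -0.22513053 -0.04395232]
```

Emit:
send_rows(deltas=[[[0,0,0,0,0,-0.0925,1],[0,0,0,0,0,-0.0925,1],[0,0,0,0,0,-0.0925,1],[0,0,0,0,0,-0.0925,1],[-0.04,-0.0354,0.003,0,0,0,1],[-0.04,-0.0354,0.003,0,0,0,1],[-0.04,-0.0354,0.003,0,0,0,1],[-0.04,-0.0354,0.003,0,0,0,1],[-0.04,-0.0354,0.003,0,0,0,1],[-0.04,-0.0354,0.003,0,0,0,1],[-0.04,-0.0354,0.003,0,0,0,1],[-0.04,-0.0354,0.003,0,0,0,1]]])

```text
time_s: 1.75
position: [0.52, 0.2283, 0.2322]
tool_rot: [[-1.0, -0.0, -0.0], [-0.0, 1.0, 0.0], [0.0, 0.0, -1.0]]
ft_force: [-0.4, 0.7, 0.3]
grip_width: 0.0852
gripper_force: 0.0
```

Emit:
send_rows(deltas=[[[0,0,0,0,0,0,1],[0,0,0,0,0,0,1]]])

```text
time_s: 2.0
position: [0.5185, 0.2298, 0.2322]
tool_rot: [[-1.0, -0.0, -0.001], [-0.0, 1.0, 0.0], [0.001, 0.0, -1.0]]
ft_force: [-0.5, 0.2, 0.3]
grip_width: 0.0856
gripper_force: 0.0
```

```bash
python3 - <<'E'
from h import *
d=grab('wrist');save(d,'w1.png',None,1.5)
hsv=cv2.cvtColor(d['image'],cv2.COLOR_RGB2HSV)
m=cv2.inRange(hsv,(12,120,80),(30,255,255))
n,l,st,c=cv2.connectedComponentsWithStats(m)
for i in np.argsort(-st[1:,4])[:4]+1:print(st[i],c[i],onplane(d,[c[i]],.05).round(4))
np.save('w1.npy',d,allow_pickle=True);print(d['s']['position'],d['s']['time_s'],d['s']['q'].round(1))
E
```

```text
[ 436  147   76  101 4862] [475.16269025 196.17832168] [[0.5369 0.4317 0.05  ]]
[ 168   95  170   65 4482] [247.81860776 126.10843373] [[0.4731 0.2203 0.05  ]]
[223 338  47  15 455] [247.35164835 345.01758242] [[0.7032 0.2182 0.05  ]]
[329 356  22  10 119] [340.25210084 359.72268908] [[0.7222 0.3188 0.05  ]]
[0.51846489 0.22983817 0.23216485] 2.0 [ 11.9  24.6  74.    0.   81.5 -78.1]
```

View pics/w1.png

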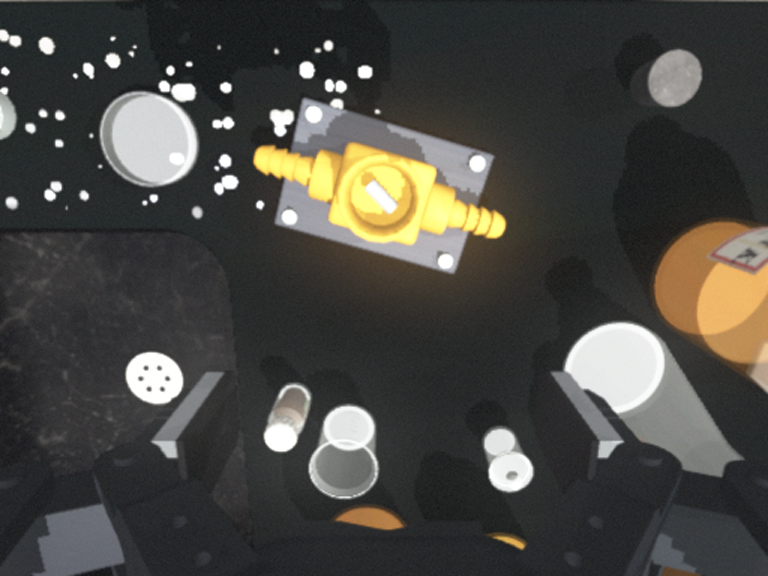

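The wrist view, in 1.5x pixels, shows the valve with its well at (378,195). The bright tang slants inside it at (381,196), and the pipe runs from (256,158) to (503,225). The petri dish is at (150,138), the vial at (288,418), the beaker at (345,450), the weighing bottle at (508,460), the stopper at (670,78) and the flask at (640,390).

```bash
python3 - <<'E'
from h import *
d=np.load('w1.npy',allow_pickle=True).item()
hsv=cv2.cvtColor(d['image'],cv2.COLOR_RGB2HSV)
m=cv2.inRange(hsv,(12,120,80),(30,255,255));m[:,350:]=0;m[200:]=0
v,u=np.nonzero(m);lo=u<np.percentile(u,0)+8;hi=u>u.max()-8
t=np.array([[u[lo].mean(),v[lo].mean()],[u[hi].mean(),v[hi].mean()]])
p=onplane(d,t,.026);print('pipe ends',p.round(4),'mid',p.mean(0).round(4),'len',np.linalg.norm(p[1]-p[0]))
dy=p[1]-p[0];yy=np.degrees(np.arctan2(dy[1],dy[0]));print('pipe dir',yy,'valve x line',yy-90)
# tang
w=(hsv[...,1]<90)&(hsv[...,2]>140);w[:115]=0;w[150:]=0;w[:,:235]=0;w[:,275:]=0
v,u=np.nonzero(w);print(len(u))
q=onplane(d,np.c_[u,v],.057);print(cv2.minAreaRect((q[:,:2]*1e3).astype(np.float32)))
e=np.linalg.eigh(np.cov(q[:,:2].T))[1][:,1];ta=np.degrees(np.arctan2(e[1],e[0]));print('tang ctr',q.mean(0),'dir',ta,'rel valve x',(ta-yy+90)%180)
P=cloud(d);g=(P[...,2]>.06)&(P[...,2]<.072)&(m>0);q=P[g];print(len(q),cv2.minEnclosingCircle((q[:,:2]*1e3).astype(np.float32)),np.median(q[:,2]))
# dark plate corners bolts
w=cv2.inRange(hsv,(0,0,200),(179,60,255))
n,l,st,c=cv2.connectedComponentsWithStats(w)
for k in [(314,115),(478,163),(290,216),(445,261)]:
    i=np.argmin(np.hypot(*(c-np.array(k)/1.5).T));print(c[i],st[i,4],onplane(d,[c[i]],.01).round(4))
E
```

```text
pipe ends [[0.4563 0.1493 0.026 ]
 [0.4967 0.3019 0.026 ]] mid [0.4765 0.2256 0.026 ] len 0.15790129622965915
pipe dir 75.16919545628676 valve x line -14.830804543713242
247
((476.69696044921875, 225.81822204589844), (20.58185386657715, 8.477615356445312), 45.15745544433594)
tang ctr [0.47654635 0.22548739 0.057     ] dir -135.8968627609626 rel valve x 58.93394178275065
919 ((476.54632568359375, 225.39527893066406), 24.42178726196289) 0.06476396579985866
[208.68181818  75.89090909] 110 [[0.4292 0.182  0.01  ]]
[318.         108.77227723] 101 [[0.4596 0.288  0.01  ]]
[192.55294118 144.47058824] 85 [[0.4948 0.1631 0.01  ]]
[296.83333333 173.98888889] 90 [[0.5252 0.2695 0.01  ]]
```

The valve is at (0.4766, 0.2257) with its x axis at about -15.5°. The tang lies at about 44°, which is 59° off shut, so it agrees with the spec. Next I look at the handle.

Emit:
send_rows(deltas=[[[0.0107,-0.0433,0.0053,0,0,0,1],[0.0107,-0.0433,0.0053,0,0,0,1],[0.0107,-0.0433,0.0053,0,0,0,1],[0.0107,-0.0433,0.0053,0,0,0,1],[0.0107,-0.0433,0.0053,0,0,0,1],[0.0107,-0.0433,0.0053,0,0,0,1],[0,0,0,0,0,0,1],[0,0,0,0,0,0,1]]])

```text
time_s: 3.05
position: [0.4546, -0.0291, 0.2009]
tool_rot: [[-1.0, -0.001, 0.001], [-0.001, 1.0, 0.0], [-0.001, 0.0, -1.0]]
ft_force: [0.1, 0.3, -0.2]
grip_width: 0.0852
gripper_force: 0.0
```

```bash
python3 - <<'E'
from h import *
d=grab('wrist');save(d,'w2.png',None,1.5);print(d['s']['position'])
P=cloud(d);g=(P[...,2]>.052)&(P[...,2]<.066)&(np.hypot(P[...,0]-.424,P[...,1]+.03)<.06)
q=P[g];print(len(q),q[:,2].mean(),cv2.minAreaRect((q[:,:2]*1e3).astype(np.float32)))
w=g.astype(np.uint8);c=max(cv2.findContours(w,0,1)[0],key=cv2.contourArea)
b=cv2.boxPoints(cv2.minAreaRect(c));r=onplane(d,b,.058);print(b.round(0).tolist(),r.round(4),r.mean(0).round(4),np.linalg.norm(np.diff(r,axis=0),axis=1))
E
```

```text
[ 0.45460578 -0.02913787  0.20085793]
1822 0.05643217366120664 ((427.2689208984375, -32.31590270996094), (83.89608001708984, 13.997761726379395), 2.78529953956604)
[[243.0, 98.0], [261.0, 97.0], [266.0, 203.0], [248.0, 203.0]] [[ 0.3856 -0.0409  0.058 ]
 [ 0.3851 -0.0274  0.058 ]
 [ 0.4673 -0.0234  0.058 ]
 [ 0.4679 -0.0381  0.058 ]] [ 0.4265 -0.0325  0.058 ] [0.0134916  0.08228048 0.0147169 ]
```

View pics/w2.png

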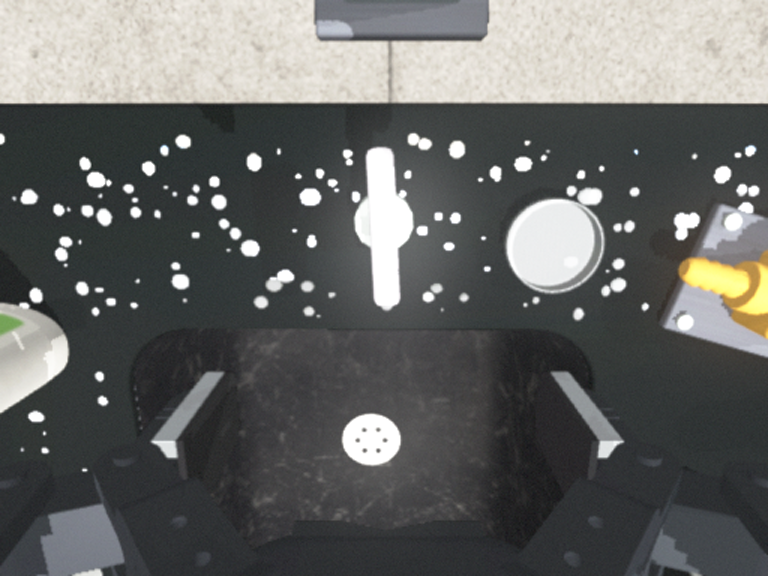

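The wrist view shows the handle's bar running from (380,150) to (387,303) over its hub at (384,222). The petri dish at (554,245) is well clear of the fingers. The handle measures (0.427,-0.0323) with its bar at +2.8°, 84 x 14 mm as specified.

Emit:
send_rows(deltas=[[[0,0,0,0,0,-0.049,1],[0.0092,-0.0006,0,0,0,0,1],[0.0092,-0.0006,0.01,0,0,0,1],[0.0093,-0.0007,0.02,0,0,0,1],[0,0,0.03,0,0,0,1],[0,0,0.03,0,0,0,1],[0,0,0.03,0,0,0,1],[0,0,0.0125,0,0,0,1],[0,0,0.0084,0,0,0,1],[0,0,0,0,0,0,1],[0,0,0,0,0,0,1]]], squeeze=50)

```text
time_s: 4.47
position: [0.4273, -0.0333, 0.0602]
tool_rot: [[-0.999, -0.049, 0.001], [-0.049, 0.999, -0.0], [-0.001, -0.0, -1.0]]
ft_force: [0.7, 0.5, 1.8]
grip_width: 0.0851
gripper_force: 0.0
```

Emit:
send_rows(deltas=[[[0,0,0,0,0,0,-1],[0,0,0,0,0,0,-1],[0,0,0,0,0,0,-1],[0,0,0,0,0,0,-1],[0,0,0,0,0,0,-1],[0,0,0,0,0,0,-1],[0,0,0,0,0,0,-1],[0,0,0,0,0,0,-1]]], squeeze=50)

```text
time_s: 5.48
position: [0.4271, -0.0334, 0.0596]
tool_rot: [[-0.999, -0.049, -0.0], [-0.049, 0.999, 0.0], [0.0, 0.0, -1.0]]
ft_force: [-0.2, -0.0, 0.1]
grip_width: 0.0131
gripper_force: 52.8
```

Emit:
send_rows(deltas=[[[0,0,-0.02,0,0,0,-1],[0,0,-0.04,0,0,0,-1],[0,0,-0.04,0,0,0,-1],[0,0,-0.02,0,0,0,-1],[-0.0104,0.0427,0,0,0,0,-1],[-0.0104,0.0427,0,0,0,0,-1],[-0.0104,0.0427,0,0,0,0,-1],[-0.0104,0.0427,0,0,0,0,-1],[-0.0104,0.0427,0,0,0,0,-1],[-0.0102,0.0427,0,0,0,0,-1],[0,0,0,0,0,0,-1],[0,0,0,0,0,0,-1]]])

```text
time_s: 6.98
position: [0.4763, 0.2252, 0.1792]
tool_rot: [[-0.999, -0.049, -0.001], [-0.049, 0.999, -0.001], [0.001, -0.0, -1.0]]
ft_force: [1.0, -0.0, -1.1]
grip_width: 0.0134
gripper_force: 52.6
```

Emit:
send_rows(deltas=[[[0,0,0,0,0,-0.145,-1],[0,0,0,0,0,-0.145,-1],[0,0,0,0,0,-0.145,-1],[0,0,0,0,0,-0.145,-1],[0,0,0,0,0,-0.143,-1],[0,0,0,0,0,0,-1],[0,0,0,0,0,0,-1]]])

```text
time_s: 7.85
position: [0.4766, 0.2249, 0.1796]
tool_rot: [[-0.719, -0.695, -0.0], [-0.695, 0.719, -0.0], [0.0, 0.0, -1.0]]
ft_force: [-0.3, -0.8, -2.4]
grip_width: 0.0131
gripper_force: 52.6
```

```bash
python3 - <<'E'
from h import *
d=grab('wrist');save(d,'w3.png',None,1.5);np.save('w3.npy',d,allow_pickle=True)
b=grab('scene');save(b,'s3.png',(180,140,290,250),6)
print(d['s']['position'],d['s']['tool_rot'].round(3),d['s']['q'].round(1),d['s']['ft_force'],d['s']['gripper_force'])
E
```

```text
[0.47663268 0.22493734 0.17961415] [[-0.719 -0.695 -0.   ]
 [-0.695  0.719 -0.   ]
 [ 0.     0.    -1.   ]] [  12.4   23.6   85.2   -0.    71.3 -121.7] [-0.31172331 -0.84017851 -2.38335541] 52.61115821544081
```

View pics/w3.png

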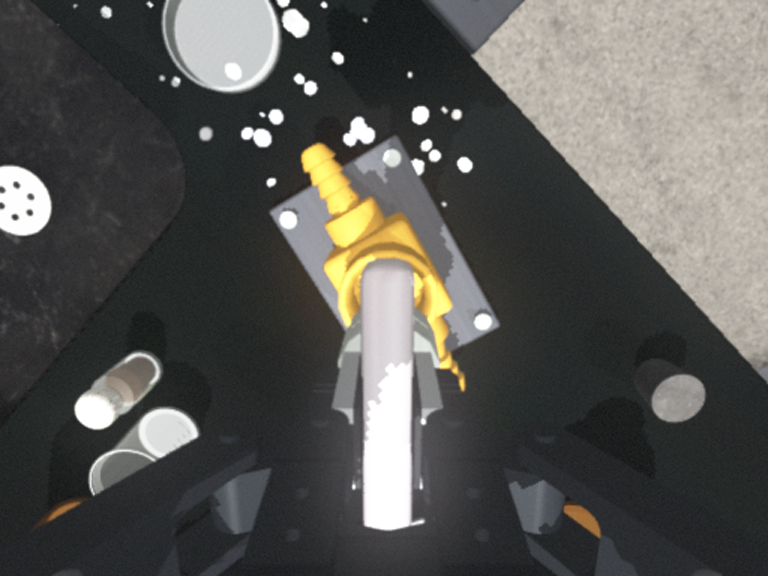

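The wrist view shows the bar held upright between the pads, from (387,262) to (387,525), above the well. Bolts show at (392,158), (288,219) and (483,321). I use this view to check the handle's offset in the grip and the valve position.

```bash
python3 - <<'E'
from h import *
d=np.load('w3.npy',allow_pickle=True).item()
R=np.array(d['s']['tool_rot']);p0=np.array(d['s']['position'])
P=cloud(d);L=(P-p0)@R  # tool coords
g=(abs(L[...,2])<.02)&(abs(L[...,1])<.012)&(abs(L[...,0])<.06)&(d['image'].min(-1)>100)
q=L[g];print(len(q),np.percentile(q,[1,50,99],axis=0).round(4))
e=onplane(d,np.array([[387,262],[387,525],[363,300],[412,300]])/1.5,p0[2]-.002);print(((e-p0)@R).round(4))
hsv=cv2.cvtColor(d['image'],cv2.COLOR_RGB2HSV);w=cv2.inRange(hsv,(0,0,200),(179,60,255))
n,l,st,c=cv2.connectedComponentsWithStats(w)
B=[]
for k in [(392,158),(483,321),(288,219)]:
    i=np.argmin(np.hypot(*(c-np.array(k)/1.5).T));B.append(onplane(d,[c[i]],.01)[0]);print(st[i,4],B[-1].round(4))
print('valve ctr',(B[1]+B[2])/2, np.degrees(np.arctan2(*(B[1]-B[0])[1::-1])))
E
```

```text
7201 [[-0.0336 -0.0113 -0.012 ]
 [ 0.0113 -0.0001  0.0027]
 [ 0.0419  0.0112  0.0157]]
[[ 0.0435 -0.0002  0.002 ]
 [-0.0331 -0.0001  0.002 ]
 [ 0.0339 -0.0061  0.002 ]
 [ 0.0339  0.006   0.002 ]]
100 [0.4291 0.1817 0.01  ]
104 [0.4595 0.2882 0.01  ]
115 [0.4948 0.1634 0.01  ]
valve ctr [0.47713856 0.2257986  0.01      ] 74.06616480679928
```

View pics/s3.png

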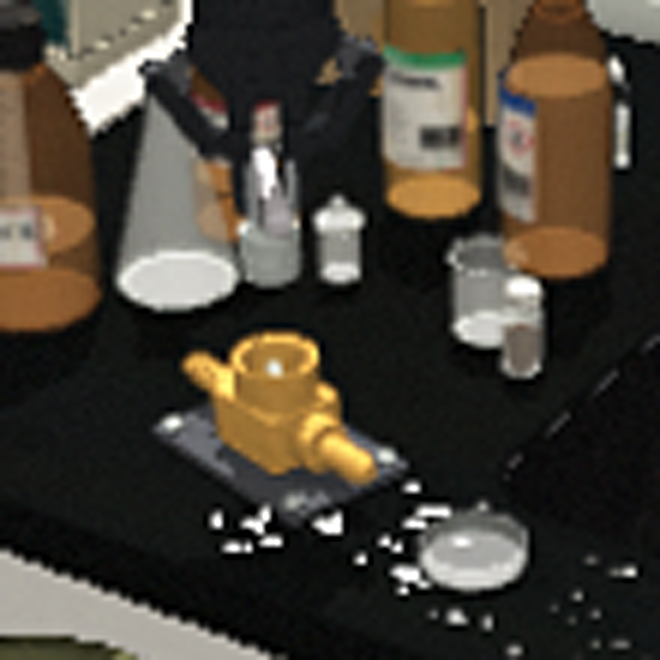

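The scene crop shows the valve at (275,390) unchanged, with the gripper holding the handle at (268,200) behind and above it. The valve centre repeats at (0.477,0.2257), so I descend.

Emit:
send_rows(deltas=[[[-0.0008,0.0004,0.015,0,0,0,-1],[0,0,0.02,0,0,0,-1],[0,0,0.014,0,0,0,-1],[0,0,0,0,0,0,-1],[0,0,0.003,0,0,0,-1],[0,0,0.002,0,0,0,-1],[0,0,0,0,0,0,-1]]])

```text
time_s: 8.82
position: [0.477, 0.2264, 0.1258]
tool_rot: [[-0.716, -0.698, 0.0], [-0.698, 0.716, 0.0], [-0.0, -0.0, -1.0]]
ft_force: [0.1, 0.1, -1.7]
grip_width: 0.0132
gripper_force: 52.6
```

Emit:
send_rows(deltas=[[[0,0,0.0015,0,0,0,-1],[0,0,0.0015,0,0,0,-1],[0,0,0.0015,0,0,0,-1],[0,0,0.0015,0,0,0,-1],[0,0,0,0,0,0,-1]]])

```text
time_s: 9.45
position: [0.4769, 0.2264, 0.1195]
tool_rot: [[-0.716, -0.698, -0.0], [-0.698, 0.716, -0.0], [0.0, 0.0, -1.0]]
ft_force: [-0.1, -0.2, -2.9]
grip_width: 0.013
gripper_force: 52.6
```

Emit:
send_rows(deltas=[[[0,0,0.001,0,0,0,-1],[0,0,0.001,0,0,0,-1],[0,0,0.001,0,0,0,-1],[0,0,0.001,0,0,0,-1],[0,0,0.001,0,0,0,-1],[0,0,0,0,0,0,-1]]])

```text
time_s: 10.2
position: [0.4769, 0.2264, 0.1145]
tool_rot: [[-0.716, -0.698, -0.0], [-0.698, 0.716, -0.0], [0.0, -0.0, -1.0]]
ft_force: [0.5, 0.4, -1.7]
grip_width: 0.0131
gripper_force: 52.6
```

Emit:
send_rows(deltas=[[[0,0,0.0015,0,0,0,-1],[0,0,0.0015,0,0,0,-1],[0,0,0.0015,0,0,0,-1],[0,0,0.0015,0,0,0,-1],[0,0,0.001,0,0,0,-1],[0,0,0,0,0,0,-1]]])

```text
time_s: 10.95
position: [0.477, 0.2263, 0.1075]
tool_rot: [[-0.716, -0.698, 0.0], [-0.698, 0.716, -0.0], [0.0, -0.0, -1.0]]
ft_force: [2.0, -2.4, -1.7]
grip_width: 0.0131
gripper_force: 52.4
```

Emit:
send_rows(deltas=[[[0,0,0.001,0,0,0,-1],[0,0,0.001,0,0,0,-1],[0,0,0.0005,0,0,0,-1],[0,0,0,0,0,0,-1]]])

```text
time_s: 11.45
position: [0.477, 0.2263, 0.1051]
tool_rot: [[-0.716, -0.698, 0.0], [-0.698, 0.716, -0.0], [-0.0, -0.0, -1.0]]
ft_force: [2.3, -3.4, -0.3]
grip_width: 0.0132
gripper_force: 52.6
```

Emit:
send_rows(deltas=[[[0.0001,-0.0005,0.0004,0,0,0,-1],[0,0,0,0,0,0,-1],[0,0,0,0,0,0,-1],[0,0,0,0,0,0.03,-1],[0,0,0,0,0,0.05,-1],[0,0,0,0,0,0.05,-1],[0,0,0,0,0,0.05,-1],[0,0,0,0,0,0,-1]]])

```text
time_s: 12.45
position: [0.4775, 0.2258, 0.1047]
tool_rot: [[-0.83, -0.558, 0.001], [-0.558, 0.83, -0.0], [-0.0, -0.001, -1.0]]
ft_force: [3.0, -2.3, -2.7]
grip_width: 0.0127
gripper_force: 52.4
```

Emit:
send_rows(deltas=[[[0,0,0,0,0,0.05,-1],[0,0,0,0,0,0.05,-1],[0,0,0,0,0,0.05,-1],[0,0,0,0,0,0.05,-1],[0,0,0,0,0,0.05,-1],[0,0,0,0,0,0.05,-1],[0,0,0,0,0,0.05,-1],[0,0,0,0,0,0.05,-1],[0,0,0,0,0,0,-1]]])

```text
time_s: 13.58
position: [0.4773, 0.2257, 0.1047]
tool_rot: [[-0.981, -0.192, 0.0], [-0.192, 0.981, -0.001], [0.0, -0.001, -1.0]]
ft_force: [2.3, -3.5, -2.7]
grip_width: 0.0127
gripper_force: 52.4
```

Emit:
send_rows(deltas=[[[0,0,0,0,0,0.05,-1],[0,0,0,0,0,0.05,-1],[0,0,0,0,0,0.05,-1],[0,0,0,0,0,0.05,-1],[0,0,0,0,0,0.05,-1],[0,0,0,0,0,0.05,-1],[0,0,0,0,0,0.05,-1],[0,0,0,0,0,0.05,-1],[0,0,0,0,0,0.04,-1],[0,0,0,0,0,0.025,-1],[0,0,0,0,0,0,-1],[0,0,0,0,0,0,-1]]])

```text
time_s: 15.08
position: [0.477, 0.2258, 0.1047]
tool_rot: [[-0.963, 0.269, -0.001], [0.269, 0.963, -0.0], [0.0, -0.001, -1.0]]
ft_force: [0.9, -4.9, -0.8]
grip_width: 0.0128
gripper_force: 52.6
```

```bash
python3 - <<'E'
from h import *
d=grab('wrist');save(d,'w4.png',None,1.5)
s=d['s'];print(s['position'],np.degrees(np.arctan2(-s['tool_rot'][1,0],-s['tool_rot'][0,0])),s['ft_force'],s['wrist_torque'])
p0=s['position'];L=(cloud(d)-p0)@np.array(s['tool_rot'])
P=cloud(d);g=(L[...,0]>.015)&(L[...,0]<.05)&(abs(L[...,1])<.02)&(P[...,2]>.09)&(P[...,2]<.11)&(d['image'].min(-1)>90)
q=P[g];print(len(q),q[:,2].mean(),cv2.minAreaRect((q[:,:2]*1e3).astype(np.float32)))
E
```

```text
[0.4770169  0.22581705 0.10465719] -15.583085645958143 [ 0.85838648 -4.90002355 -0.80141244] [-0.98346806 -0.08044079  0.08449773]
2542 0.1010689005503543 ((449.4012756347656, 232.73785400390625), (14.034613609313965, 26.914169311523438), 74.55230712890625)
```

View pics/w4.png

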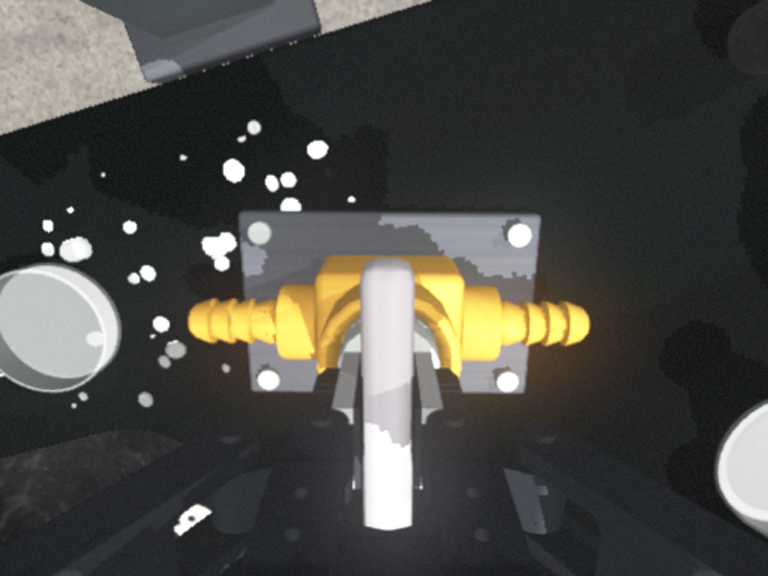

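The wrist view shows the bar from (387,262) to (387,525), square across the horizontal pipe that runs from (190,320) to (588,322). The handle is home in the well, with the bar at -15.5° and valve x at -15.9°. I release and withdraw.

Emit:
send_rows(deltas=[[[0,0,0,0,0,0,-0.5],[0,0,0,0,0,0,0],[0,0,0,0,0,0,0],[0,0,0,0,0,0,0.3],[0,0,0,0,0,0,0.3],[0,0,0,0,0,0,0.3]]])

```text
time_s: 15.88
position: [0.4772, 0.226, 0.1047]
tool_rot: [[-0.963, 0.269, -0.0], [0.269, 0.963, 0.0], [0.0, 0.0, -1.0]]
ft_force: [-0.4, 0.1, -0.4]
grip_width: 0.0553
gripper_force: 0.0
```

Emit:
send_rows(deltas=[[[0,0,-0.01,0,0,0,0.3],[0,0,-0.02,0,0,0,0.3],[0,0,-0.03,0,0,0,0.3],[0,0,-0.03,0,0,0,0.3],[0,0,-0.03,0,0,0,0.3],[-0.03,0,-0.02,0,0,0,0.3],[0,0,0,0,0,0,0.3],[0,0,0,0,0,0,0.3]]])

```text
time_s: 16.88
position: [0.5053, 0.2179, 0.2443]
tool_rot: [[-0.963, 0.269, -0.001], [0.269, 0.963, -0.0], [0.001, -0.0, -1.0]]
ft_force: [-2.3, 0.8, -0.6]
grip_width: 0.0555
gripper_force: 0.0
```

```bash
python3 - <<'E'
from h import *
d=grab('wrist');save(d,'w5.png',None,1.5);s=d['s'];print(s['position'],s['ft_force'],s['grip_width'],s['time_s'])
P=cloud(d);g=(P[...,2]>.094)&(P[...,2]<.112)&(np.hypot(P[...,0]-.477,P[...,1]-.2257)<.055)&(d['image'].min(-1)>90)
q=P[g];print(len(q),np.percentile(q[:,2],[10,50,90]),cv2.minAreaRect((q[:,:2]*1e3).astype(np.float32)))
E
```

```text
[0.50534691 0.21791965 0.24429946] [-2.28783327  0.83407871 -0.5515596 ] 0.055459481813396286 16.875
1850 [0.09966223 0.1016393  0.10271251] ((476.81756591796875, 225.35447692871094), (13.98628044128418, 82.47590637207031), 75.97808837890625)
```

View pics/w5.png

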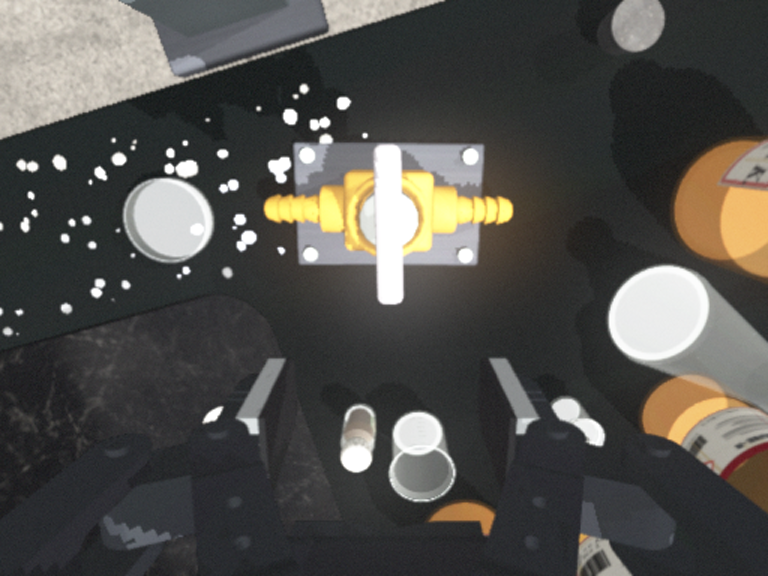

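The picture shows the released handle with its bar from (387,147) to (390,302), square across the pipe from (265,208) to (512,210). The bar top is 102 mm up, where fully home is 103 mm, the bar angle is -14° and the bystanders have not moved.

```bash
python3 -c "
from rig import env
print(env.close_job())"
```

```text
the job is handed in; nothing more can be done
None
```

The T-handle is back on the valve, fully home on the spindle and turned clockwise until its crossbar stood within about 2° of square across the pipe; I released it and handed the job in after about 17 s of robot time, with no verdict returned. The socket dropped straight over the flats because I lined it up from the camera, so no searching turn was needed; wrist forces stayed within a few newtons and the bystanders looked undisturbed.

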